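# Drop the empty tin in the pedal bin

### The arm

A 6-joint arm with a two-finger parallel gripper is mounted at the origin on the work surface. World frame = base frame: x ahead of the robot, y to its left, z up, the work surface at z = 0. Lengths are in m, angles in rad, forces in N, time in s.
With the tool pointing down it reaches from about 0.35 to 0.95 m from the base axis. Payload 17.4 kg.
Tool frame: the origin (TCP) lies midway between the tips of the shut fingers; the grasp point (between the pads) lies 19 mm behind it; z points along the fingers, y is the line along which they close (so a half turn about z gives the same grasp; the last joint's range is limited). The gripper opens to 93 mm and grips with 3 to 60 N. Pads are 15 mm wide; open, the fingers measure 128 mm over their backs; the gripper's body (75 mm by 188 mm) begins 65 mm behind the grasp point.
Start: joints at [-1.25, 0.116, 1.442, -0, 1.584, -0.038], TCP at [0.237, -0.632, 0.219] pointing down, gripper open.
Joint ranges: [-2.83, 2.83], [-0.83, 2.19], [0.07, 2.5], [-1.14, 4.28], [0.01, 3], [-2.97, 2.97]. Speed limits (rad/s): [1.89, 1.89, 2.22, 3.14, 3.14, 3.14].

### API

Orientations are given as a unit quaternion [w, x, y, z].
In Python, from bench import state, eyes, arm gives the robot as it stands. The module is installed in compiled form; this text tells all that it offers.
- The arm moves only by the tool drive_tool, never from a script. Its argument "targets" is a list of rows, each a list of 7 numbers: the shift along the tool's x, y, z each as a share of 0.4 m, from -1 to 1, then the turn, a rotation vector about the tool's x, y, z each as a share of 360 degrees, from -1 to 1, then the opening, from 0 (shut) to 1 (fully open). A call has 1 to 5 rows; each row shifts and turns the commanded pose from where the row before left it, along the tool's axes as they then stand; what a row does not reach is not made up. A row lasts 1/10 s, in which the tool goes at most 50 mm and 8.59 degrees, less where a joint would pass 70% of its speed; a pose out of reach is approached as far as the arm can. A call with a number of a shift or a turn outside -1 to 1 is refused whole. A call with a gripper value outside its range is refused whole. The fingers move at their own pace and stop on an object; "force" is the grip in N (left out, the last holds). Time passes only in rows, so rows that do not move let the fingers close. It gives the time, the measured TCP pose, the force, the opening and the grip force at its end, in the units of the state.
- state(): the state, without advancing time (a new reading comes with each control period).
- eyes.grab_frame(name): name is "side" or "top" or "wrist"; returns a dict with "img" (480x640x3 uint8, red, green, blue), "fx", "fy", "cx", "cy" (pixels), "D" ([k1, k2, p1, p2, k3] as OpenCV has them; the pictures are not rectified), "eye" and "orientation" of the camera in the world; the wrist camera has in their place "T_tool_cam" (4x4, takes a point from camera to tool coordinates, whose origin is the TCP and whose axes are the flange's). Camera axes: x right, y down, z forward; pixel columns grow to the right and rows downward; lengths in m; the calibration is good to about 2 mm. A picture is of the moment at which its call begins: read the wrist's pose just before it. There is no depth.
- arm.job_done(): hands the job in; it is judged then, once.
Trained networks look in a picture, given as the dict that the camera call returned (one of the last four; its "shot" number tells which), for a name from the list of things; names that differ only in an ending like _2 or _b are one class to them, and where a whole thing is asked for, a point or a joint stands for the part that bears it (a point fixed in the world has none). Each returns a list of dicts, best first, with "confidence" (0 to 1); they miss things now and then, are a little off and sometimes report something else, mostly with a low value. They report only what shows in the picture. A call takes as long as a camera call. They do not tell look-alikes from the thing itself.
- eyes.regions_of(picture, target): "pixels" (480x640 bool, what is visible of it).
- eyes.place_of(picture, target): "point" ([x, y, z] in m, in world coordinates, good to about 4 mm: a listed point, or the origin of a listed thing).
The state is a dict: "time": time; "qpos": joint angles; "qvel": joint speeds; "effort": joint torques, N m; "eef_pos": TCP position; "tcp_rot": TCP orientation; "force": force on the tool from outside, world axes, zero at the start; "torque": the same for the moment, N m; "gripper_width": finger opening in m; "gripper_force": force on a finger pad.
Only numpy, scipy, OpenCV 4.12 (cv2) and the standard library are available. Lean on these libraries where they do the work, as an engineer would, in place of code of your own. Each camera call takes 0.05 s, during which the arm holds its last target. There are 200 camera calls.

### The job

Press the pedal of the green counter-top bin down to its stop so that the lid swings up and stays open, then let the pedal come back up and put the empty tin with the red label in the bin. Then push the lid over from behind so that it falls fully shut. Leave the soap bottle, the mug and the brown beer bottle standing where they are.

Things in the scene. Friction and masses are not known exactly. Their poses are not given: they have to be found in the camera images.
- bin: Green counter-top pedal bin, fixed to the counter, 160 (x) by 200 (y) mm, rim 150 mm high, walls 5 mm, inner floor 23 mm above the counter. Origin: centre of its underside; z up; its front with the pedal faces its own -x, the lid's hinge runs along y at its back, x = +84 mm, 151 mm up. A black linkage housing 22 mm deep and 100 mm wide stands behind it to x = +102 mm, 125 mm high.
- mouth (a point): Centre of the bin's open mouth (inside 150 by 190 mm), at rim height, 150 mm above the counter; under the lid when shut. Axes as the bin's.
- pedal_pad (a point): Centre of the top of the pedal's red pad, 44 by 64 mm (long side along the bin's y), about 90 mm in front of the bin's front face and 53 mm above the counter at rest; moves with the pedal. Fully pressed it is 22 mm above the counter and level.
- pedal (a joint): Pedal angle in rad: 0 raised (at rest, held by a spring), 0.25 down at its stop. About 10 N on the pad presses it. It lifts the lid (lid angle about 7.2 times the pedal's); only the end of the stroke carries the lid past upright so that it stays open. Springs back when released.
- lid (a joint): Lid angle in rad: 0 shut, 1.57 upright, 1.92 fully open (leaning back on its stop, where it stays). Damped: below upright it falls shut by itself within about 2 s. The lid is white, 168 mm (from hinge to free edge) by 206 mm, 7 mm thick.
- lid_edge (a point): Middle of the lid's free edge, on its upper (outer) face, 168 mm from the hinge; the outer face looks up when shut and to the back of the bin (its +x) when open. About 310 mm above the counter and 58 mm behind the hinge when fully open.
- tin: Empty steel food tin with a red label, a cylinder 52 mm in diameter and 65 mm high, about 50 g, standing on the counter. Origin: centre of its underside, z up its axis.
- soap: Green washing-up liquid bottle, 56 mm in diameter, 150 mm high, yellow label, white cap; stays where it is. Origin: centre of its underside, z up.
- mug: Blue mug, 76 mm in diameter, 85 mm high, handle on its +y side; stays where it is. Origin: centre of its underside, z up.
- beer: Brown beer bottle, 62 mm in diameter, 210 mm high; stays where it is. Origin: centre of its underside, z up.
Not all that is in view belongs to the job. What is meant by the soap is not pink, and is the larger of those in its own colour.

How it is judged:
By the outcome, as a careful person would: the job done as asked, in the order asked, and still so for the second after the job is handed in, with the robot touching nothing.
It also fails if it takes over 72 s, if anything falls off the work surface, if the arm or the gripper's body presses on something with over 40 N, if the wrist force passes 120 N, or if a joint passes its speed limit or range.

## Working session

There is one attempt and no reset: what is moved stays moved. The work goes in short steps, Python scripts to look and compute and a tool call to move; the robot and the scene stay as the last step left them, time stands still between calls to the robot, and variables do not carry over. Pictures are saved under pics/ and viewed, at most 10 in all, crops included, and the job is handed in when it is done.

Besides the shell and the picture viewer there is one more tool, called after "Call:" as name([rows], argument=value, ...), one row to a line, values as JSON. drive_tool: Moves the arm, as the interface text tells. Shift numbers are shares of 0.4 m and turn numbers shares of 360 degrees, none past 1 either way. Its arguments: {"type":"object","properties":{"targets":{"type":"array","items":{"type":"array","items":{"type":"number"}}},"force":{"type":"number"}},"required":["targets"]}

```bash
mkdir -p pics
python3 - <<'E'
from bench import state, eyes, arm
import cv2, numpy as np
s=state(); print(s['time'],s['eef_pos'],s['tcp_rot'],s['gripper_width'])
for c in ['top','side']:
    p=eyes.grab_frame(c)
    cv2.imwrite(f'pics/{c}0.png',p['img'][...,::-1])
    print(c,np.round(p['eye'],3),np.round(p['orientation'],3),p['fx'])
    for t in ['bin','mouth','pedal_pad','lid_edge','tin','soap','mug','beer']:
        r=eyes.place_of(p,t); print(t,[(np.round(d['point'],3).tolist(),round(d['confidence'],2)) for d in r[:4]])
E
```

```text
0.0 [ 0.23695083 -0.63186063  0.21794579] [-5.03464412e-04  9.83951253e-01  1.78436747e-01 -7.41939914e-05] 0.09265038079546156
top [0.37  0.037 1.218] [ 0.05  -0.703  0.707 -0.06 ] 465.16982649973585
bin [([0.538, -0.008, 0.155], 0.25)]
mouth [([0.539, -0.009, 0.157], 0.87)]
pedal_pad [([0.702, 0.048, 0.053], 0.79)]
lid_edge [([0.617, 0.019, 0.158], 0.97), ([0.535, -0.01, 0.158], 0.46)]
tin [([0.621, -0.322, 0.002], 0.8)]
soap [([0.326, -0.345, 0.0], 0.94), ([0.432, -0.338, 0.0], 0.89), ([0.446, -0.238, -0.003], 0.57)]
mug [([0.478, 0.362, 0.006], 0.85)]
beer [([0.624, 0.307, 0.0], 0.9)]
side [0.325 0.683 0.712] [ 0.073 -0.149  0.897 -0.41 ] 454.8759557274522
bin [([0.539, -0.006, -0.0], 0.55), ([0.619, 0.017, 0.157], 0.39)]
mouth [([0.538, -0.018, 0.15], 0.98)]
pedal_pad [([0.699, 0.049, 0.051], 0.93)]
lid_edge [([0.617, 0.016, 0.155], 0.58)]
tin [([0.624, -0.321, -0.002], 0.61)]
soap [([0.435, -0.334, 0.002], 0.93), ([0.33, -0.344, 0.0], 0.7), ([0.444, -0.24, -0.001], 0.59), ([0.619, 0.019, 0.162], 0.31)]
mug [([0.475, 0.367, 0.001], 0.62)]
beer [([0.624, 0.314, 0.001], 0.71)]
```

View pics/top0.png

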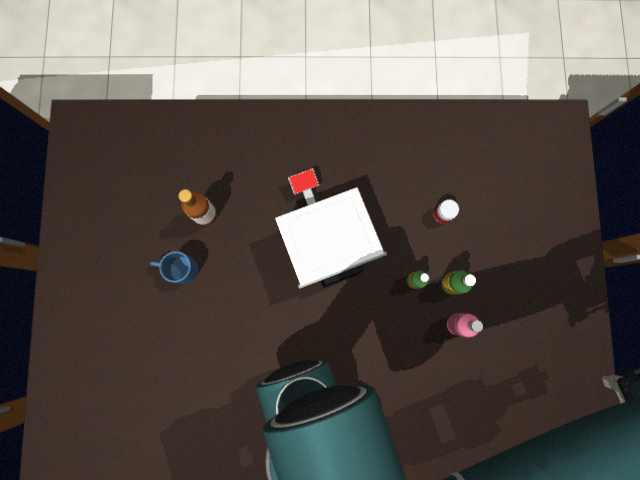

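View pics/side0.png

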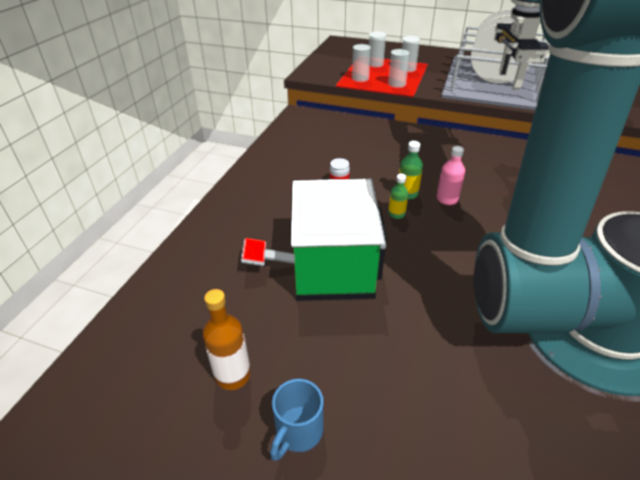

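Top view: the tin (white top, red side) is at (446,211). Soap candidates are the larger green at (459,282), the smaller green at (418,280) and the pink at (463,325). Also visible are the beer (198,207), the mug (178,266) and the bin (330,238) with its red pad at (303,181). Things that could be taken for the tin: only (446,211) is on the counter. The glasses are on another counter and the red pad is part of the bin. I'll check the tin in a close crop.

```bash
cat > h.py <<'E'
from bench import state, eyes, arm
import numpy as np, cv2
from scipy.spatial.transform import Rotation as R
def rot(s): q=s['tcp_rot']; return R.from_quat([q[1],q[2],q[3],q[0]])
def rel(p,s=None):
    """total shift to world point p, in tool axes, shares of 0.4 m"""
    s=s or state(); d=rot(s).inv().apply(np.array(p)-s['eef_pos'])/0.4
    print('at',s['eef_pos'].round(4) if hasattr(s['eef_pos'],'round') else s['eef_pos'],'t',round(s['time'],2),'share',d.round(4)); return d
E
python3 - <<'E'
from h import *
rel([0.700,0.049,0.13])
i=cv2.imread('pics/top0.png')[180:320,380:500]; a=cv2.resize(i,None,fx=3.5,fy=3.5)
j=cv2.imread('pics/side0.png')[130:230,300:480]; b=cv2.resize(j,(380,211))
c=np.zeros((490,800,3),np.uint8); c[:,:420]=a; c[:211,420:]=b
cv2.imwrite('pics/crop.png',c)
E
```

```text
at [ 0.237  -0.632   0.2186] t 0.9 share [ 1.6816 -1.1877  0.2216]
```

View pics/crop.png

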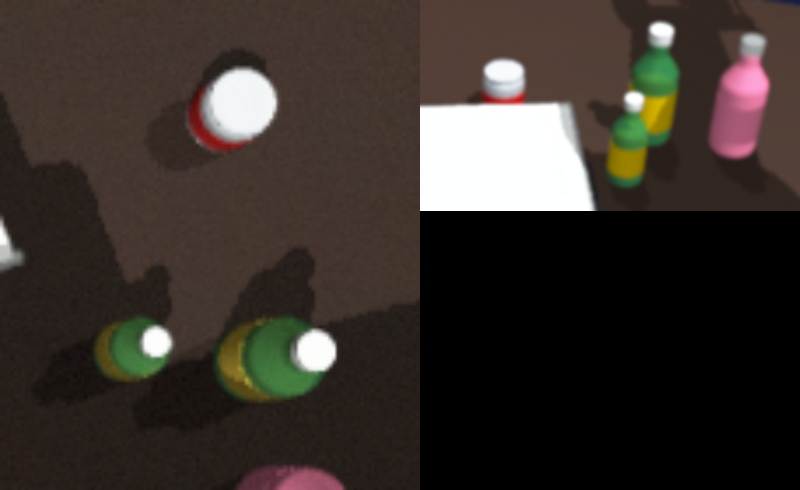

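The crop shows one tin: white steel top and red label, at (238,105) in the crop. The larger green bottle, at (275,355) in the crop, is the soap. Moving above the pedal with the fingers shut.

Call:
drive_tool([
  [0.09,-0.064,0,0,0,0,0],
  [0.09,-0.064,0,0,0,0,0],
  [0.09,-0.064,0,0,0,0,0],
  [0.09,-0.064,0,0,0,0,0],
  [0.09,-0.064,0,0,0,0,0],
], force=20)

```text
time: 1.4
eef_pos: [0.3613, -0.4474, 0.2188]
tcp_rot: [0.0, 0.984, 0.178, 0.0]
force: [0.4, 0.6, 0.5]
gripper_width: 0.0579
gripper_force: 0.0
```

Call:
drive_tool([
  [0.09,-0.064,0,0,0,0,0],
  [0.09,-0.064,0,0,0,0,0],
  [0.09,-0.064,0,0,0,0,0],
  [0.09,-0.064,0,0,0,0,0],
  [0.09,-0.064,0,0,0,0,0],
])

```text
time: 1.9
eef_pos: [0.4849, -0.2643, 0.2189]
tcp_rot: [0.0, 0.984, 0.178, 0.0]
force: [1.2, -1.0, 0.0]
gripper_width: 0.0177
gripper_force: 0.0
```

Call:
drive_tool([
  [0.09,-0.064,0,0,0,0,0],
  [0.09,-0.064,0,0,0,0,0],
  [0.09,-0.064,0,0,0,0,0],
  [0.09,-0.064,0,0,0,0,0],
  [0.09,-0.064,0,0,0,0,0],
])

```text
time: 2.4
eef_pos: [0.6086, -0.0811, 0.2189]
tcp_rot: [0.0, 0.984, 0.179, 0.0]
force: [0.7, -0.4, -0.1]
gripper_width: 0.0002
gripper_force: 0.0
```

Run:
```python
from h import *
s=state(); print(s['qpos'],s['eef_pos'],s['tcp_rot'],s['force'],s['gripper_width'])
rel([0.700,0.049,0.13])
```

```text
[-1.73994559e-01 -1.67174475e-02  1.57885797e+00 -7.22990650e-05
  1.57904880e+00  1.03786529e+00] [ 0.60856741 -0.08110034  0.21885097] [1.03721184e-04 9.83938788e-01 1.78506076e-01 1.76689628e-04] [ 0.65185612 -0.3649552  -0.10063986] 0.00019120751887256778
at [ 0.6086 -0.0811  0.2189] t 2.4 share [ 0.3282 -0.2243  0.2222]
```

Call:
drive_tool([
  [0.08,-0.056,0,0,0,0,0],
  [0.08,-0.056,0,0,0,0,0],
  [0.08,-0.056,0,0,0,0,0],
  [0.088,-0.056,0.02,0,0,0,0],
  [0,0,0.1,0,0,0,0],
])

```text
time: 2.9
eef_pos: [0.7025, 0.0508, 0.174]
tcp_rot: [0.0, 0.984, 0.18, 0.003]
force: [0.9, -0.1, 0.1]
gripper_width: 0.0005
gripper_force: 0.0
```

Call:
drive_tool([
  [0,0,0.1,0,0,0,0],
  [0,0,0,0,0,0,0],
])

```text
time: 3.1
eef_pos: [0.6969, 0.0474, 0.1245]
tcp_rot: [-0.001, 0.984, 0.179, -0.004]
force: [-1.0, -0.7, -0.2]
gripper_width: 0.0006
gripper_force: 0.0
```

Run:
```python
from h import *
from scipy.optimize import least_squares
s=state(); print(s['qpos'],s['eef_pos'],s['force'])
D=[([-1.25,.116,1.442],[.237,-.632,.2186]),([-.174,-.01672,1.57886],[.60857,-.0811,.21885]),(list(s['qpos'][:3]),list(s['eef_pos']))]
# r=a1+L2 sin q2+L3 sin(q23)+e cos(q23) ; z=H+L2 cos q2+L3 cos q23 - e sin q23
A=[];b=[]
for q,p in D:
    q2,q23=q[1],q[1]+q[2]; r=np.hypot(p[0],p[1])
    A+= [[1,0,np.sin(q2),np.sin(q23)],[0,1,np.cos(q2),np.cos(q23)]]; b+=[r,p[2]]
x,res,rk,sv=np.linalg.lstsq(np.array(A),np.array(b),rcond=None); print('a1,H-Lt,L2,L3',x.round(3),res,sv)
p=eyes.grab_frame('side'); cv2.imwrite('pics/side1.png',p['img'][...,::-1])
for t in ['pedal_pad']: print([(d['point'],d['confidence']) for d in eyes.place_of(p,t)])
rel([0.700,0.049,0.022])
```

```text
[ 3.13482981e-02  2.10075328e-01  1.48938698e+00 -2.22770781e-05
  1.45057006e+00  1.24290469e+00] [0.69689714 0.04735954 0.12452874] [-0.95561568 -0.69337279 -0.20074846]
a1,H-Lt,L2,L3 [-0.003 -0.189  0.402  0.626] [4.55708003e-05] [2.48835527 2.40596076 0.1138837  0.08044494]
[([0.6965, 0.0495, 0.0522], 0.56)]
at [0.6992 0.047  0.1315] t 3.2 share [ 0.0039 -0.0039  0.2736]
```

View pics/side1.png

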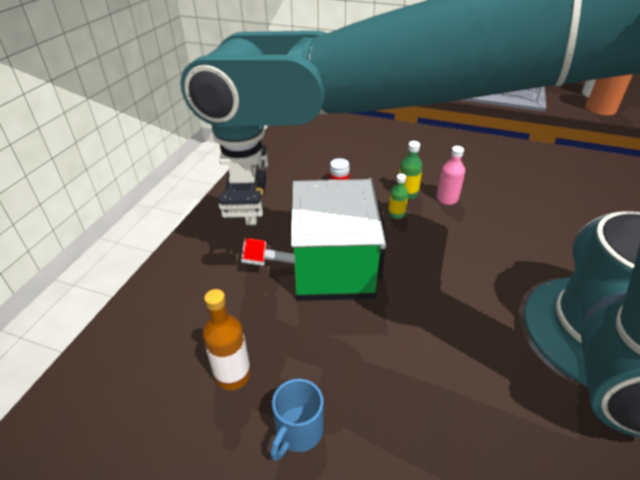

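The gripper hangs with fingertips at about (250,220), above the pad (254,250). The forearm's underside runs from (320,115) to (560,90). I'll work out its clearance over the opening lid.

Run:
```python
from h import *
p=eyes.grab_frame('side'); K=np.array([[p['fx'],0,p['cx']],[0,p['fy'],p['cy']],[0,0,1]]); q=p['orientation']
Rc=R.from_quat([q[1],q[2],q[3],q[0]])
for px in [(212,92),(243,125),(320,115),(420,107),(540,92)]:
    u=cv2.undistortPoints(np.array([[px]],float),K,np.array(p['D']))[0,0]; d=Rc.apply([u[0],u[1],1])
    for y0 in (0.03,0.09):
        t=(y0-p['eye'][1])/d[1]; print(px,y0,(np.array(p['eye'])+t*d).round(3))
```

```text
(212, 92) 0.03 [0.75  0.03  0.388]
(212, 92) 0.09 [0.711 0.09  0.418]
(243, 125) 0.03 [0.697 0.03  0.334]
(243, 125) 0.09 [0.663 0.09  0.369]
(320, 115) 0.03 [0.552 0.03  0.375]
(320, 115) 0.09 [0.531 0.09  0.406]
(420, 107) 0.03 [0.393 0.03  0.412]
(420, 107) 0.09 [0.387 0.09  0.44 ]
(540, 92) 0.03 [0.237 0.03  0.457]
(540, 92) 0.09 [0.245 0.09  0.481]
```

The forearm would come close to the rising lid, so I'll tilt the tool to carry the wrist further out. That also gives data to identify the arm's geometry.

Call:
drive_tool([
  [0,0,0,0,-0.02,0,0],
  [0,0,0,0,-0.02,0,0],
  [0,0,0,0,-0.02,0,0],
  [0,0,0,0,0,0,0],
  [0,0,0,0,0,0,0],
])

```text
time: 3.75
eef_pos: [0.7002, 0.0472, 0.1319]
tcp_rot: [0.033, 0.967, 0.175, -0.182]
force: [0.2, 0.3, 0.6]
gripper_width: 0.0006
gripper_force: 0.0
```

Run:
```python
from h import *
s=state(); print(s['qpos'].round(4).tolist(),s['eef_pos'].round(4).tolist(),rot(s).apply([0,0,1]).round(3))
```

```text
[0.075, 0.4441, 1.2206, -0.1063, 1.8346, 1.278] [0.7002, 0.0472, 0.1319] [-0.341 -0.128 -0.931]
```

Call:
drive_tool([
  [0.05,0,-0.1,0.02,0,0,0],
  [0,0,-0.1,0.02,0,0,0],
  [0,0,0,0.02,0,0,0],
  [0,0,0,0,0,0,0],
  [0,0,0,0,0,0,0],
])

```text
time: 4.25
eef_pos: [0.7456, 0.0582, 0.1984]
tcp_rot: [-0.147, 0.956, 0.137, -0.212]
force: [-0.4, -0.2, -0.0]
gripper_width: 0.0003
gripper_force: 0.0
```

Run:
```python
from h import *
s=state(); print(s['time'],s['qpos'].round(4).tolist(),s['eef_pos'].round(4).tolist(),s['tcp_rot'].round(4).tolist(),rot(s).apply([0,0,1]).round(3))
```

```text
4.25 [-0.0396, 0.5944, 0.9389, 0.2378, 2.0798, 1.3125] [0.7456, 0.0582, 0.1984] [-0.1473, 0.9562, 0.1372, -0.2124] [-0.447  0.224 -0.866]
```

```bash
cat > fk.py <<'E'
import numpy as np
from scipy.spatial.transform import Rotation as R
from scipy.optimize import least_squares
D=[([-1.25,.116,1.442],[.23695,-.63186,.2186],[0,0,-1]),([-.173995,-.016717,1.578858],[.60857,-.0811,.21885],[0,0,-1]),
([.075,.4441,1.2206],[.7002,.0472,.1319],[-.341,-.128,-.931]),([-.0396,.5944,.9389],[.7456,.0582,.1984],[-.447,.224,-.866])]
A=[];b=[]
for q,p,z in D:
    p2=R.from_euler('z',-q[0]).apply(p); z2=R.from_euler('z',-q[0]).apply(z); q2=q[1];q23=q[1]+q[2]
    A+=[[1,0,0,np.sin(q2),np.sin(q23),z2[0]],[0,1,0,0,0,z2[1]],[0,0,1,np.cos(q2),np.cos(q23),z2[2]]]; b+=list(p2)
A=np.array(A);b=np.array(b)
x,res,rk,sv=np.linalg.lstsq(A,b,rcond=None)
E
python3 -c "
from fk import *
print('a1,d,H,L2,L3,Lt',x.round(4),sv.round(3),(A@x-b).round(4).tolist())"
```

```text
a1,d,H,L2,L3,Lt [-5.000e-04  2.540e-02  5.910e-02  4.580e-01  6.208e-01  3.036e-01] [3.494 2.757 2.    0.388 0.176 0.071] [-0.001, -0.0002, -0.0003, -0.0008, -0.0, -0.0001, 0.0065, -0.0002, -0.0001, -0.0046, 0.0004, 0.0005]
```

```bash
cat >> fk.py <<'E'
a1,d,H,L2,L3,Lt=x
f=np.array([np.cos(np.radians(20.3)),np.sin(np.radians(20.3)),0]); l=np.array([-f[1],f[0],0]); C=np.array([.538,-.010,0])
def arm(p,z):
    W=np.array(p)-Lt*np.array(z); rho=np.hypot(W[0],W[1]); r=np.sqrt(rho**2-d**2)-a1; q1=np.arctan2(W[1],W[0])-np.arcsin(d/rho)
    h=W[2]-H; D2=r*r+h*h; c=(L2**2+D2-L3**2)/(2*L2*np.sqrt(D2))
    if abs(c)>1: return None
    q2=np.pi/2-np.arctan2(h,r)-np.arccos(c)
    E=R.from_euler('z',q1).apply([a1+L2*np.sin(q2),d,H+L2*np.cos(q2)]); return E,W,q1,q2
def seg(P,a,b):
    P=np.atleast_2d(P); t=np.clip((P-a)@(b-a)/((b-a)@(b-a)),0,1); return np.linalg.norm(P-a-t[:,None]*(b-a),axis=1).min()
def lid(angs,top=.008):
    o=[]
    for t in angs:
        for u in np.linspace(0.02,.17,8):
            for v in np.linspace(-.103,.103,9): o.append(C-f*.084+l*v+f*(u*np.cos(t)-top*np.sin(t))+[0,0,.151+u*np.sin(t)+top*np.cos(t)])
    return np.array(o)
beer=np.array([[.624,.310,h] for h in np.linspace(0,.21,22)])
E
python3 - <<'E'
from fk import *
LP=lid(np.linspace(0,1.92,25))
for off in (0,.012):
  for th in (0,10,20,30,40):
    row=[]
    for ph in (-30,-20,-10,0,10,20,30,40):
      z=R.from_rotvec(l*np.radians(th)).apply([0,0,-1]); 
      if z@f>0: z=R.from_rotvec(-l*np.radians(th)).apply([0,0,-1])
      z=R.from_rotvec(f*np.radians(ph)).apply(z); z=z if 1 else z
      p=C+f*(.17+off)+[0,0,.022]; a=arm(p,z)
      row.append('--' if a is None else f'{ph}:{seg(LP,a[0],a[1])*1000:.0f}/{min(seg(beer,a[0],a[1]),seg(beer,a[1],p))*1000:.0f} wy{(a[1]@l-C@l)*1000:.0f}')
    print(off,th,row)
E
```

```text
0 0 ['-30:80/142 wy152', '-20:68/191 wy104', '-10:70/235 wy53', '0:74/271 wy0', '10:71/271 wy-53', '20:62/271 wy-104', '30:47/271 wy-152', '40:28/271 wy-195']
0 10 ['-30:89/143 wy150', '-20:79/191 wy102', '-10:78/234 wy52', '0:80/270 wy0', '10:78/271 wy-52', '20:68/271 wy-102', '30:54/271 wy-150', '40:36/271 wy-192']
0 20 ['-30:90/147 wy143', '-20:81/192 wy98', '-10:78/234 wy50', '0:78/270 wy0', '10:74/271 wy-50', '20:66/271 wy-98', '30:52/271 wy-143', '40:35/271 wy-183']
0 30 ['-30:84/150 wy131', '-20:74/188 wy90', '-10:69/224 wy46', '0:68/258 wy0', '10:63/271 wy-46', '20:55/271 wy-90', '30:42/271 wy-131', '40:26/271 wy-169']
0 40 ['-30:71/151 wy116', '-20:61/183 wy80', '-10:53/213 wy40', '0:49/242 wy-0', '10:44/268 wy-40', '20:36/271 wy-80', '30:26/271 wy-116', '40:10/271 wy-150']
0.012 0 ['-30:83/140 wy152', '-20:72/190 wy104', '-10:73/234 wy53', '0:76/270 wy-0', '10:73/270 wy-53', '20:65/270 wy-104', '30:50/270 wy-152', '40:30/270 wy-195']
0.012 10 ['-30:92/144 wy150', '-20:82/193 wy102', '-10:80/236 wy52', '0:82/270 wy-0', '10:79/270 wy-52', '20:70/270 wy-102', '30:56/270 wy-150', '40:37/270 wy-192']
0.012 20 ['-30:92/148 wy143', '-20:82/192 wy98', '-10:78/233 wy50', '0:79/270 wy0', '10:75/270 wy-50', '20:66/270 wy-98', '30:52/270 wy-143', '40:35/270 wy-183']
0.012 30 ['-30:85/150 wy131', '-20:75/188 wy90', '-10:69/223 wy46', '0:67/256 wy-0', '10:62/270 wy-46', '20:53/270 wy-90', '30:40/270 wy-131', '40:24/270 wy-169']
0.012 40 ['-30:71/151 wy116', '-20:60/182 wy80', '-10:52/212 wy40', '0:46/240 wy-0', '10:42/265 wy-40', '20:34/270 wy-80', '30:22/270 wy-116', '40:7/270 wy-150']
```

```bash
cat >> h.py <<'E'
def go(p,Rt,n,s=None):
    """constant per-row shift+turn numbers (found by solving for the composed motion), n rows"""
    from scipy.optimize import fsolve
    s=s or state(); r0=rot(s); rv=(r0.inv()*Rt).as_rotvec()/n; dr=R.from_rotvec(rv)
    M=np.zeros((3,3)); A=r0
    for i in range(n): M+=A.as_matrix(); A=A*dr
    t=np.linalg.solve(M,np.array(p)-s['eef_pos'])
    print('t',round(s['time'],2),'rows',n,'each',(t/.4).round(4).tolist(),(rv/2/np.pi).round(4).tolist(),'mm',np.linalg.norm(t).round(3),'deg',np.degrees(np.linalg.norm(rv)).round(2))
def down(yaw): # tool pointing down, tool x at yaw
    return R.from_quat([np.cos(yaw/2),np.sin(yaw/2),0,0])
E
python3 - <<'E'
from h import *; import fk
f,l,C=fk.f,fk.l,fk.C
R0=down(np.radians(20.3)); print(R0.as_matrix().round(2).tolist())
tb=R.from_rotvec(l*np.radians(12)); 
if tb.apply([0,0,-1])@f>0: tb=tb.inv()
Rt=R.from_rotvec(f*np.radians(-30))*tb*R0
z=Rt.apply([0,0,1]); print('z',z, 'wrist',C+f*.178-fk.Lt*z)
np.save('Rp.npy',Rt.as_matrix())
go(C+f*.178+[0,0,.085],Rt,8)
E
```

```text
[[0.94, 0.35, 0.0], [0.35, -0.94, 0.0], [0.0, 0.0, -1.0]]
z [-0.02532094 -0.53082888 -0.84710067] wrist [0.7126321  0.21292333 0.25719435]
t 4.25 rows 8 each [-0.0015, -0.003, 0.0388] [-0.0174, 0.0038, 0.0025] mm 0.016 deg 6.47
```

Call:
drive_tool([
  [-0.0015,-0.003,0.0388,-0.0174,0.0038,0.0025,0],
  [-0.0015,-0.003,0.0388,-0.0174,0.0038,0.0025,0],
  [-0.0015,-0.003,0.0388,-0.0174,0.0038,0.0025,0],
  [-0.0015,-0.003,0.0388,-0.0174,0.0038,0.0025,0],
])

```text
time: 4.65
eef_pos: [0.7184, 0.0689, 0.1439]
tcp_rot: [0.066, 0.978, 0.145, -0.135]
force: [0.9, -0.6, -0.1]
gripper_width: 0.0006
gripper_force: 0.0
```

Call:
drive_tool([
  [-0.0015,-0.003,0.0388,-0.0174,0.0038,0.0025,0],
  [-0.0015,-0.003,0.0388,-0.0174,0.0038,0.0025,0],
  [-0.0015,-0.003,0.0388,-0.0174,0.0038,0.0025,0],
  [-0.0015,-0.003,0.0388,-0.0174,0.0038,0.0025,0],
  [0,0,0,0,0,0,0],
])

```text
time: 5.15
eef_pos: [0.7024, 0.0549, 0.0823]
tcp_rot: [0.272, 0.95, 0.145, -0.055]
force: [-0.0, 0.6, -1.8]
gripper_width: 0.0007
gripper_force: 0.0
```

Run:
```python
from h import *; import fk
Rt=R.from_matrix(np.load('Rp.npy')); s=state(); print(s['eef_pos'],s['force'],(rot(s).inv()*Rt).magnitude(), s['qpos'].round(2))
go(fk.C+fk.f*.178+[0,0,.035],Rt,10)
go(fk.C+fk.f*.178+[0,0,.065],Rt,4)
p=eyes.grab_frame('side'); cv2.imwrite('pics/side2.png',p['img'][...,::-1])
```

```text
[0.70235858 0.05488981 0.08227417] [-0.00744245  0.5775348  -1.77475681] 0.00679344993740659 [ 0.26  0.36  1.46 -0.53  1.52  1.61]
t 5.15 rows 10 each [0.0026, -0.0051, 0.0104] [0.0, 0.0, 0.0001] mm 0.005 deg 0.04
t 5.15 rows 4 each [0.003, -0.0033, 0.0101] [0.0001, 0.0001, 0.0002] mm 0.004 deg 0.1
```

View pics/side2.png

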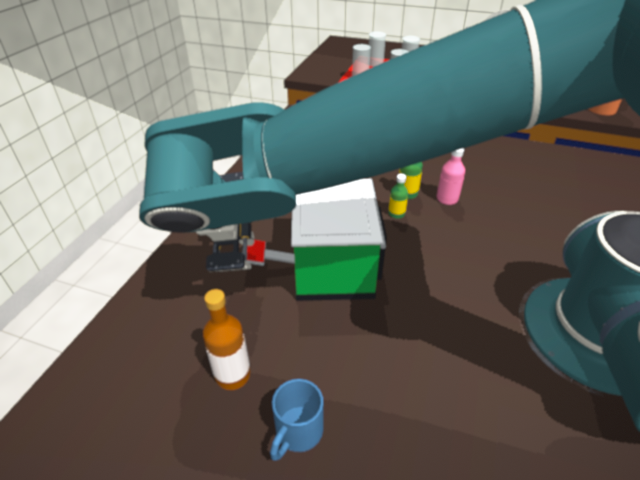

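The tool sits over the red pad (255,252). The forearm now passes to the left of the lid as seen from the base, clear of the beer (225,340). Pressing down in small steps.

Call:
drive_tool([
  [0.0026,-0.0051,0.0104,0,0,0,0],
  [0.0026,-0.0051,0.0104,0,0,0,0],
  [0.0026,-0.0051,0.0104,0,0,0,0],
  [0.0026,-0.0051,0.0104,0,0,0,0],
  [0.0026,-0.0051,0.0104,0,0,0,0],
])

```text
time: 5.7
eef_pos: [0.7063, 0.051, 0.0602]
tcp_rot: [0.271, 0.95, 0.142, -0.055]
force: [-0.3, 1.9, 15.7]
gripper_width: 0.0006
gripper_force: 7.9
```

Call:
drive_tool([
  [0.0026,-0.0051,0.0104,0,0,0,0],
  [0.0026,-0.0051,0.0104,0,0,0,0],
  [0.0026,-0.0051,0.0104,0,0,0,0],
  [0,0,0,0,0,0,0],
  [0,0,0,0,0,0,0],
])

```text
time: 6.2
eef_pos: [0.708, 0.0508, 0.0474]
tcp_rot: [0.271, 0.951, 0.142, -0.054]
force: [1.9, 2.7, 8.1]
gripper_width: 0.0008
gripper_force: 3.8
```

Run:
```python
from h import *; import fk
s=state(); print(s['time'],s['eef_pos'],s['force'])
p=eyes.grab_frame('side'); cv2.imwrite('pics/side3.png',p['img'][...,::-1])
for t in ['lid_edge','pedal_pad']: print(t,[(d['point'],d['confidence']) for d in eyes.place_of(p,t)])
```

```text
6.2 [0.7080095  0.05078275 0.04739978] [1.85571033 2.70929979 8.14010237]
lid_edge []
pedal_pad [([0.7001, 0.0484, 0.0417], 0.95)]
```

Call:
drive_tool([
  [0.0026,-0.0051,0.0104,0,0,0,0],
  [0.0026,-0.0051,0.0104,0,0,0,0],
  [0.001,-0.0025,0.005,0,0,0,0],
  [0,0,0,0,0,0,0],
  [0,0,0,0,0,0,0],
])

```text
time: 6.85
eef_pos: [0.7082, 0.05, 0.0352]
tcp_rot: [0.271, 0.951, 0.142, -0.054]
force: [3.6, 1.9, 5.2]
gripper_width: 0.0005
gripper_force: 2.4
```

Call:
drive_tool([
  [0.001,-0.0025,0.005,0,0,0,0],
  [0,0,0,0,0,0,0],
  [0,0,0,0,0,0,0],
])

```text
time: 7.15
eef_pos: [0.7081, 0.0497, 0.0328]
tcp_rot: [0.271, 0.951, 0.142, -0.054]
force: [2.0, 2.0, 5.4]
gripper_width: 0.0003
gripper_force: 2.4
```

Run:
```python
from h import *; import fk
s=state(); print(s['time'],s['eef_pos'],s['force'])
for c in('side','top'):
  p=eyes.grab_frame(c); cv2.imwrite(f'pics/{c}4.png',p['img'][...,::-1])
  for t in ['lid_edge','pedal_pad']: print(t,[(d['point'],d['confidence']) for d in eyes.place_of(p,t)])
```

```text
7.15 [0.70813423 0.04971185 0.03281953] [2.03724877 1.98731047 5.39706215]
lid_edge []
pedal_pad [([0.7033, 0.0507, 0.0321], 0.98)]
lid_edge [([0.4784, -0.0339, 0.3209], 0.66)]
pedal_pad [([0.7059, 0.0479, 0.0262], 0.9)]
```

Call:
drive_tool([
  [0.001,-0.0025,0.005,0,0,0,0],
  [0,0,0,0,0,0,0],
  [0,0,0,0,0,0,0],
])

```text
time: 7.75
eef_pos: [0.7075, 0.0494, 0.03]
tcp_rot: [0.271, 0.95, 0.142, -0.055]
force: [2.5, 1.1, 3.6]
gripper_width: 0.0006
gripper_force: 1.9
```

Call:
drive_tool([
  [0.001,-0.0025,0.005,0,0,0,0],
  [0,0,0,0,0,0,0],
  [0,0,0,0,0,0,0],
])

```text
time: 8.05
eef_pos: [0.7075, 0.0493, 0.0277]
tcp_rot: [0.271, 0.95, 0.143, -0.055]
force: [2.1, 0.7, 3.6]
gripper_width: 0.0002
gripper_force: 2.0
```

Call:
drive_tool([
  [0.001,-0.0025,0.005,0,0,0,0],
  [0,0,0,0,0,0,0],
  [0,0,0,0,0,0,0],
])

```text
time: 8.35
eef_pos: [0.7076, 0.0492, 0.0255]
tcp_rot: [0.271, 0.95, 0.143, -0.055]
force: [2.3, 2.3, 4.5]
gripper_width: 0.0001
gripper_force: 2.6
```

Run:
```python
from h import *; import fk
s=state(); print(s['time'],s['eef_pos'],s['force'])
for c in('top',):
  p=eyes.grab_frame(c); cv2.imwrite(f'pics/{c}5.png',p['img'][...,::-1])
  for t in ['lid_edge','pedal_pad']: print(t,[(d['point'],d['confidence']) for d in eyes.place_of(p,t)])
```

```text
8.35 [0.70764294 0.04923996 0.02553019] [2.32612199 2.2897778  4.50497203]
lid_edge [([0.4019, -0.0616, 0.306], 0.69)]
pedal_pad [([0.7083, 0.0503, 0.0188], 0.76), ([0.4754, 0.362, 0.0035], 0.35)]
```

The lid is fully open. I'll press a bit more to confirm the stop, then release.

Call:
drive_tool([
  [0.001,-0.0025,0.005,0,0,0,0],
  [0,0,0,0,0,0,0],
  [0,0,0,0,0,0,0],
])

```text
time: 8.8
eef_pos: [0.7079, 0.0493, 0.0246]
tcp_rot: [0.271, 0.95, 0.142, -0.055]
force: [-1.6, 5.7, 15.0]
gripper_width: 0.0006
gripper_force: 7.5
```

Call:
drive_tool([
  [0.001,-0.0025,0.005,0,0,0,0],
  [0,0,0,0,0,0,0],
  [0,0,0,0,0,0,0],
])

```text
time: 9.1
eef_pos: [0.7082, 0.0492, 0.0237]
tcp_rot: [0.271, 0.95, 0.142, -0.054]
force: [-5.8, 7.1, 25.9]
gripper_width: 0.0006
gripper_force: 12.8
```

Call:
drive_tool([
  [-0.005,0.01,-0.02,0,0,0,0],
  [-0.005,0.01,-0.02,0,0,0,0],
  [-0.005,0.01,-0.02,0,0,0,0],
  [-0.005,0.01,-0.02,0,0,0,0],
  [-0.005,0.01,-0.02,0,0,0,0],
])

```text
time: 9.6
eef_pos: [0.705, 0.0515, 0.0669]
tcp_rot: [0.271, 0.95, 0.143, -0.055]
force: [0.1, -0.7, -0.8]
gripper_width: 0.0001
gripper_force: 0.0
```

Call:
drive_tool([
  [-0.01,0.02,-0.06,0,0,0,0],
  [-0.01,0.02,-0.08,0,0,0,0],
  [-0.01,0.02,-0.08,0,0,0,0],
  [-0.01,0.02,-0.06,0,0,0,0],
  [0,0,0,0,0,0,0],
])

```text
time: 10.1
eef_pos: [0.7036, 0.082, 0.1849]
tcp_rot: [0.27, 0.951, 0.142, -0.052]
force: [0.3, 0.9, 0.3]
gripper_width: 0.0004
gripper_force: 0.0
```

Run:
```python
from h import *; import fk
s=state(); print(s['time'],s['eef_pos'],s['force'])
for c in('side','top'):
  p=eyes.grab_frame(c)
  for t in ['lid_edge','pedal_pad','tin','mouth']: print(t,[(d['point'].round(3) ,d['confidence']) for d in eyes.place_of(p,t)])
W=[.78,-.13,.22]
go(W,down(np.radians(20.3)),6)
```

```text
10.1 [0.70359705 0.08204468 0.18491098] [0.27872663 0.90375452 0.25253402]Traceback (most recent call last):
  File "<stdin>", line 5, in <module>
AttributeError: 'list' object has no attribute 'round'. Did you mean: 'count'?
```

Run:
```python
from h import *; import fk
p=eyes.grab_frame('top')
for t in ['lid_edge','pedal_pad','tin','mouth']: print(t,[(np.round(d['point'],3) ,d['confidence']) for d in eyes.place_of(p,t)])
R0=down(np.radians(20.3))
go([.70,.0,.23],R0,6)
LP=fk.lid([1.92])
for off in (0,.02):
  for zt in (.22,.18,.15,.12,.10):
    for th in (0,15):
      z=R.from_rotvec(fk.l*np.radians(th)).apply([0,0,-1])
      if z@fk.f>0: z=R.from_rotvec(-fk.l*np.radians(th)).apply([0,0,-1])
      a=fk.arm(fk.C+fk.f*off+[0,0,zt],z); print(off,zt,th,round(fk.seg(LP,a[0],a[1])*1000), a[0].round(2),a[1].round(2))
```

```text
lid_edge [(array([ 0.399, -0.063,  0.306]), 0.85)]
pedal_pad [(array([ 0.541, -0.009,  0.153]), 0.49)]
tin [(array([ 0.621, -0.322,  0.002]), 0.71)]
mouth [(array([ 0.539, -0.007,  0.155]), 0.97)]
t 10.45 rows 6 each [-0.0136, 0.0367, -0.0093] [0.0138, 0.0055, -0.0015] mm 0.016 deg 5.38
0 0.22 0 212 [-0.08  0.03  0.51] [ 0.54 -0.01  0.52]
0 0.22 15 207 [-0.01  0.03  0.52] [0.61 0.02 0.51]
0 0.18 0 183 [-0.08  0.03  0.51] [ 0.54 -0.01  0.48]
0 0.18 15 182 [-0.01  0.03  0.52] [0.61 0.02 0.47]
0 0.15 0 160 [-0.08  0.03  0.51] [ 0.54 -0.01  0.45]
0 0.15 15 163 [-0.    0.03  0.52] [0.61 0.02 0.44]
0 0.12 0 137 [-0.08  0.03  0.51] [ 0.54 -0.01  0.42]
0 0.12 15 144 [-0.    0.03  0.52] [0.61 0.02 0.41]
0 0.1 0 122 [-0.07  0.03  0.51] [ 0.54 -0.01  0.4 ]
0 0.1 15 132 [0.   0.03 0.52] [0.61 0.02 0.39]
0.02 0.22 0 212 [-0.06  0.03  0.51] [ 0.56 -0.    0.52]
0.02 0.22 15 207 [0.01 0.03 0.52] [0.63 0.02 0.51]
0.02 0.18 0 184 [-0.06  0.03  0.51] [ 0.56 -0.    0.48]
0.02 0.18 15 184 [0.01 0.03 0.52] [0.63 0.02 0.47]
0.02 0.15 0 163 [-0.06  0.03  0.51] [ 0.56 -0.    0.45]
0.02 0.15 15 166 [0.01 0.03 0.52] [0.63 0.02 0.44]
0.02 0.12 0 141 [-0.06  0.03  0.51] [ 0.56 -0.    0.42]
0.02 0.12 15 148 [0.02 0.03 0.52] [0.63 0.02 0.41]
0.02 0.1 0 127 [-0.05  0.03  0.51] [ 0.56 -0.    0.4 ]
0.02 0.1 15 136 [0.02 0.03 0.52] [0.63 0.02 0.39]
```

Call:
drive_tool([
  [-0.0136,0.0367,-0.0093,0.0138,0.0055,-0.0015,0],
  [-0.0136,0.0367,-0.0093,0.0138,0.0055,-0.0015,0],
  [-0.0136,0.0367,-0.0093,0.0138,0.0055,-0.0015,0],
  [-0.0136,0.0367,-0.0093,0.0138,0.0055,-0.0015,0],
  [-0.0136,0.0367,-0.0093,0.0138,0.0055,-0.0015,0],
])

```text
time: 10.95
eef_pos: [0.7003, 0.0151, 0.2264]
tcp_rot: [0.044, 0.984, 0.172, -0.008]
force: [-0.1, 0.7, -0.6]
gripper_width: 0.0006
gripper_force: 0.0
```

Call:
drive_tool([
  [-0.0136,0.0367,-0.0093,0.0138,0.0055,-0.0015,1],
  [0,0,0,0,0,0,1],
])

```text
time: 11.15
eef_pos: [0.7002, -0.0031, 0.2318]
tcp_rot: [-0.001, 0.985, 0.175, 0.001]
force: [0.2, 0.1, -0.3]
gripper_width: 0.0121
gripper_force: 0.0
```

Run:
```python
from h import *
R0=down(np.radians(20.3))
go([.622,-.322,.15],R0,8)
```

```text
t 11.15 rows 8 each [-0.0574, 0.0851, 0.0254] [-0.0, -0.0, -0.0] mm 0.042 deg 0.03
```

Call:
drive_tool([
  [-0.0574,0.0851,0.0254,0,0,0,1],
  [-0.0574,0.0851,0.0254,0,0,0,1],
  [-0.0574,0.0851,0.0254,0,0,0,1],
  [-0.0574,0.0851,0.0254,0,0,0,1],
])

```text
time: 11.55
eef_pos: [0.6609, -0.1604, 0.1893]
tcp_rot: [0.0, 0.984, 0.177, -0.0]
force: [-0.0, 0.1, 0.2]
gripper_width: 0.0439
gripper_force: 0.0
```

Call:
drive_tool([
  [-0.0574,0.0851,0.0254,0,0,0,1],
  [-0.0574,0.0851,0.0254,0,0,0,1],
  [-0.0574,0.0851,0.0254,0,0,0,1],
  [-0.0574,0.0851,0.0254,0,0,0,1],
  [0,0,0,0,0,0,1],
])

```text
time: 12.05
eef_pos: [0.6209, -0.3224, 0.1469]
tcp_rot: [-0.0, 0.985, 0.175, -0.002]
force: [-0.8, 0.1, 0.1]
gripper_width: 0.084
gripper_force: 0.0
```

Run:
```python
from h import *
s=state(); p=eyes.grab_frame('wrist'); cv2.imwrite('pics/wrist.png',p['img'][...,::-1])
print([(np.round(d['point'],3),d['confidence']) for d in eyes.place_of(p,'tin')])
print(s['gripper_width'])
go([.622,-.322,.02],down(np.radians(20.3)),5)
```

```text
[(array([ 0.619, -0.323,  0.   ]), 0.79)]
0.0840285904487845
t 12.15 rows 5 each [-0.0007, 0.0012, 0.0643] [-0.0, 0.0, 0.0] mm 0.026 deg 0.02
```

View pics/wrist.png

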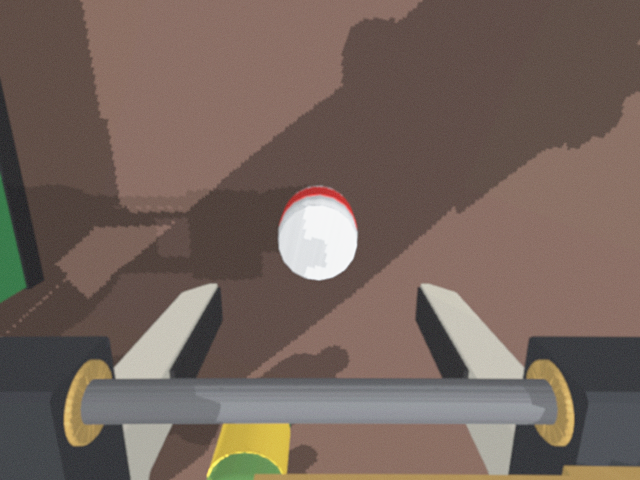

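The wrist view shows the tin (318,235) centred between the fingers at (205,300) and (435,300). Nothing is in the way of the descent.

Call:
drive_tool([
  [-0.0015,0.001,0.064,0,0,0,1],
  [-0.001,0.001,0.064,0,0,0,1],
  [-0.0005,0.001,0.064,0,0,0,1],
  [0,0.001,0.064,0,0,0,1],
  [0,0,0.064,0,0,0,1],
], force=12)

```text
time: 12.65
eef_pos: [0.6231, -0.3193, 0.021]
tcp_rot: [0.0, 0.984, 0.178, 0.0]
force: [0.4, 0.4, -0.2]
gripper_width: 0.0929
gripper_force: 0.0
```

Call:
drive_tool([
  [0,0,0,0,0,0,0.3],
  [0,0,0,0,0,0,0.3],
  [0,0,0,0,0,0,0.3],
  [0,0,0,0,0,0,0.3],
  [0,0,0,0,0,0,0.3],
])

```text
time: 13.15
eef_pos: [0.6228, -0.3211, 0.0229]
tcp_rot: [0.0, 0.984, 0.177, 0.001]
force: [-0.1, 0.6, -0.5]
gripper_width: 0.0577
gripper_force: 0.0
```

Call:
drive_tool([
  [0,0,0,0,0,0,0.3],
  [0,0,0,0,0,0,0.3],
])

```text
time: 13.35
eef_pos: [0.6226, -0.3211, 0.0224]
tcp_rot: [0.0, 0.984, 0.177, 0.0]
force: [-0.8, 1.2, 5.9]
gripper_width: 0.0515
gripper_force: 12.0
```

Call:
drive_tool([
  [0,0,-0.05,0,0,0,0.3],
  [0,0,-0.11,0,0,0,0.3],
  [0,0,-0.11,0,0,0,0.3],
  [0,0,-0.11,0,0,0,0.3],
  [0,0,-0.11,0,0,0,0.3],
])

```text
time: 13.85
eef_pos: [0.622, -0.3208, 0.2195]
tcp_rot: [-0.0, 0.984, 0.177, 0.0]
force: [0.1, 0.3, 0.5]
gripper_width: 0.0513
gripper_force: 12.0
```

Run:
```python
from h import *; import fk
print(state()['gripper_width'])
go(fk.C+fk.f*.008+[0,0,.22],down(np.radians(20.3)),9)
p=eyes.grab_frame('top')
print([(np.round(d['point'],3),d['confidence']) for d in eyes.place_of(p,'lid_edge')])
```

```text
0.05133733549274199
t 13.85 rows 9 each [0.0104, -0.0891, -0.0001] [-0.0, -0.0, 0.0] mm 0.036 deg 0.01
[(array([0.625, 0.308, 0.002]), 0.65), (array([ 0.402, -0.063,  0.309]), 0.57), (array([0.704, 0.047, 0.052]), 0.57)]
```

Call:
drive_tool([
  [0.0104,-0.089,0,0,0,0,0.3],
  [0.0104,-0.089,0,0,0,0,0.3],
  [0.0104,-0.089,0,0,0,0,0.3],
  [0.0104,-0.089,0,0,0,0,0.3],
  [0.0104,-0.089,0,0,0,0,0.3],
])

```text
time: 14.45
eef_pos: [0.5791, -0.1456, 0.2171]
tcp_rot: [-0.0, 0.984, 0.177, -0.0]
force: [0.0, -0.0, 0.1]
gripper_width: 0.0518
gripper_force: 12.0
```

Call:
drive_tool([
  [0.0104,-0.089,0,0,0,0,0.3],
  [0.0104,-0.089,0,0,0,0,0.3],
  [0.0104,-0.089,0,0,0,0,0.3],
  [0.0104,-0.089,0,0,0,0,0.3],
  [0,0,0,0,0,0,0.3],
])

```text
time: 14.95
eef_pos: [0.5449, -0.0046, 0.2176]
tcp_rot: [-0.0, 0.984, 0.178, 0.0]
force: [-0.4, -0.1, -0.5]
gripper_width: 0.0514
gripper_force: 12.0
```

Run:
```python
from h import *; import fk
s=state();print(s['eef_pos'],fk.C+fk.f*.008)
go(fk.C+fk.f*.008+[0,0,.105],down(np.radians(20.3)),5)
p=eyes.grab_frame('side'); cv2.imwrite('pics/side6.png',p['img'][...,::-1])
```

```text
[ 0.54492068 -0.00456304  0.21759663] [ 0.54550311 -0.00722451  0.        ]
t 14.95 rows 5 each [-0.0002, 0.0014, 0.0563] [-0.0, -0.0, 0.0001] mm 0.023 deg 0.05
```

View pics/side6.png

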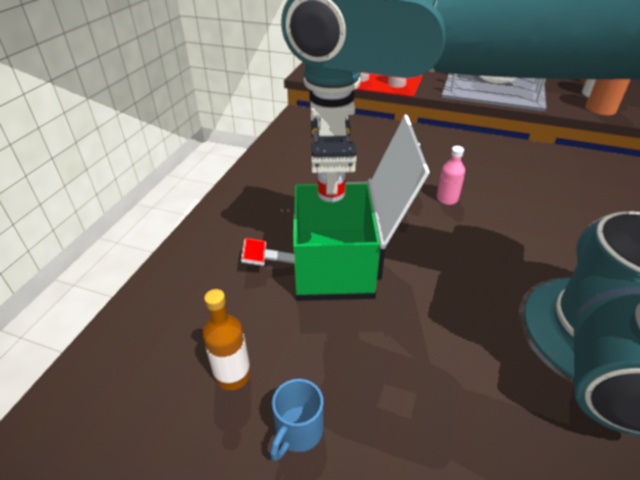

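The tin (330,187) hangs over the open bin (335,215), the lid is open at (400,180), and the pedal is back up. Lowering and releasing.

Call:
drive_tool([
  [0,0.0014,0.058,0,0,0,0.3],
  [0,0.0014,0.058,0,0,0,0.3],
  [0,0.0014,0.058,0,0,0,0.3],
  [0,0.0014,0.058,0,0,0,0.3],
  [0,0.0014,0.058,0,0,0,0.3],
])

```text
time: 15.5
eef_pos: [0.5468, -0.0112, 0.1004]
tcp_rot: [0.0, 0.984, 0.177, -0.0]
force: [0.9, -0.3, -1.1]
gripper_width: 0.0515
gripper_force: 12.0
```

Call:
drive_tool([
  [0,0,0,0,0,0,0.8],
  [0,0,0,0,0,0,0.8],
  [0,0,0,0,0,0,0.8],
  [0,0,0,0,0,0,0.8],
  [0,0,0,0,0,0,0.8],
])

```text
time: 16.0
eef_pos: [0.5472, -0.0102, 0.1026]
tcp_rot: [0.0, 0.984, 0.177, 0.001]
force: [0.7, -0.1, 0.5]
gripper_width: 0.0744
gripper_force: 0.0
```

Call:
drive_tool([
  [0,0,-0.08,0,0,0,0.8],
  [0,0,-0.1,0,0,0,0.8],
  [0,0,-0.1,0,0,0,0.8],
  [0,0,-0.1,0,0,0,0.8],
  [0,0,-0.1,0,0,0,0],
])

```text
time: 16.5
eef_pos: [0.5464, -0.0101, 0.296]
tcp_rot: [0.0, 0.984, 0.177, 0.001]
force: [-0.7, 0.9, -0.3]
gripper_width: 0.0699
gripper_force: 0.0
```

Run:
```python
from h import *; import fk
s=state();print(s['time'],s['eef_pos'],s['gripper_width'])
for c in('wrist','top','side'):
  p=eyes.grab_frame(c); print(c,[[(np.round(d['point'],3),d['confidence']) for d in eyes.place_of(p,t)] for t in('tin','lid_edge')])
# push plan: TCP z .265 behind the open lid
R0=down(np.radians(20.3)); LP=fk.lid([1.92])
for off in (-.165,-.18):
  for zt in (.42,.37,.27):
    a=fk.arm(fk.C+fk.f*off+[0,0,zt],[0,0,-1]); print(off,zt,fk.C+fk.f*off,None if a is None else (fk.seg(LP,a[0],a[1]),a))
```

```text
16.5 [ 0.54644321 -0.0101347   0.29597698] 0.0698969803509145
wrist [[(array([ 0.536, -0.014,  0.025]), 0.63)], [(array([ 0.542, -0.012,  0.152]), 0.58)]]
top [[(array([ 0.54 , -0.012,  0.025]), 0.52)], []]
side [[(array([ 0.539, -0.014,  0.152]), 0.61)], [(array([ 0.403, -0.067,  0.304]), 0.8)]]
-0.165 0.42 [ 0.38324833 -0.06724438  0.        ] (np.float64(0.37634748474472574), (array([-0.17125664,  0.06794491,  0.47936733]), array([ 0.38324833, -0.06724438,  0.72361722]), np.float64(-0.2391365800926486), np.float64(-0.4086630813781702)))
-0.165 0.37 [ 0.38324833 -0.06724438  0.        ] (np.float64(0.3436219726243301), (array([-0.18716873,  0.07182431,  0.47188923]), array([ 0.38324833, -0.06724438,  0.67361722]), np.float64(-0.2391365800926486), np.float64(-0.44797781807306647)))
-0.165 0.27 [ 0.38324833 -0.06724438  0.        ] (np.float64(0.2625204648529011), (array([-0.20969773,  0.07731692,  0.45992067]), array([ 0.38324833, -0.06724438,  0.57361722]), np.float64(-0.2391365800926486), np.float64(-0.5049635746493003)))
-0.18 0.42 [ 0.36917999 -0.07244842  0.        ] (np.float64(0.3805616174360929), (array([-0.1801399 ,  0.07454671,  0.47451886]), array([ 0.36917999, -0.07244842,  0.72361722]), np.float64(-0.26146867541742946), np.float64(-0.43453353403496475)))
-0.18 0.37 [ 0.36917999 -0.07244842  0.        ] (np.float64(0.34748929827099434), (array([-0.19614625,  0.07882993,  0.46641922]), array([ 0.36917999, -0.07244842,  0.67361722]), np.float64(-0.26146867541742946), np.float64(-0.47480615515897684)))
-0.18 0.27 [ 0.36917999 -0.07244842  0.        ] (np.float64(0.2653033290355943), (array([-0.2191563 ,  0.0849873 ,  0.45326646]), array([ 0.36917999, -0.07244842,  0.57361722]), np.float64(-0.26146867541742946), np.float64(-0.5342260417043941)))
```

The tin is in the bin, resting on its floor. Now going up and over behind the lid.

Call:
drive_tool([
  [0,0,-0.09,0,0,0,0],
  [0,0,-0.1,0,0,0,0],
  [-0.05,0,0,0,0,0,0],
  [-0.09,0,0,0,0,0,0],
  [-0.09,0,0,0,0,0,0],
])

```text
time: 17.45
eef_pos: [0.4596, -0.0424, 0.3687]
tcp_rot: [-0.0, 0.984, 0.177, -0.001]
force: [-0.4, -0.8, 0.1]
gripper_width: 0.0003
gripper_force: 0.0
```

Call:
drive_tool([
  [-0.09,0,0,0,0,0,0],
  [-0.09,0,0,0,0,0,0],
  [-0.075,0,0,0,0,0,0],
  [0,0,0,0,0,0,0],
  [0,0,0,0,0,0,0],
])

```text
time: 17.95
eef_pos: [0.3648, -0.0779, 0.3695]
tcp_rot: [0.0, 0.984, 0.177, 0.0]
force: [0.7, -0.5, 0.3]
gripper_width: 0.0006
gripper_force: 0.0
```

Run:
```python
from h import *; import fk
s=state();print(s['time'],s['eef_pos'],(s['eef_pos']-fk.C)@fk.f,(s['eef_pos']-fk.C)@fk.l,s['gripper_width'],s['qpos'].round(2))
go(fk.C-fk.f*.185+[0,0,.275],down(np.radians(20.3)),4)
p=eyes.grab_frame('top'); print([[(np.round(d['point'],3),d['confidence']) for d in eyes.place_of(p,t)] for t in('tin','lid_edge')])
p=eyes.grab_frame('side'); cv2.imwrite('pics/side7.png',p['img'][...,::-1]);print([[(np.round(d['point'],3),d['confidence']) for d in eyes.place_of(p,t)] for t in('tin','lid_edge')])
```

```text
17.95 [ 0.364756   -0.07787828  0.36953409] -0.18603302395595203 -0.0035577734415577007 0.0005663222197735077 [-0.28 -0.54  1.76  0.    1.93  0.94]
t 17.95 rows 4 each [0.0006, -0.0022, 0.0591] [0.0, -0.0, 0.0] mm 0.024 deg 0.02
[[(array([ 0.542, -0.014,  0.025]), 0.9)], []]
[[], [(array([ 0.402, -0.067,  0.307]), 0.81)]]
```

View pics/side7.png

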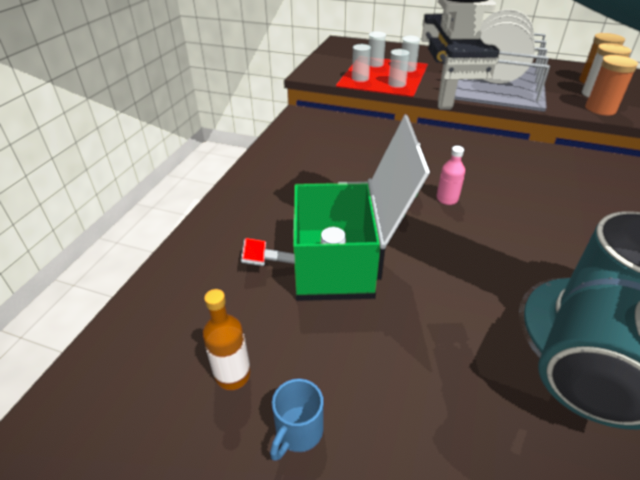

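The tin is standing in the bin (333,237), the lid is open at (400,185), and the shut fingers (447,95) are behind it. Lowering, then pushing.

Call:
drive_tool([
  [0,-0.0022,0.059,0,0,0,0],
  [0,-0.0022,0.059,0,0,0,0],
  [0,-0.0022,0.059,0,0,0,0],
  [0,-0.0022,0.059,0,0,0,0],
  [0,0,0,0,0,0,0],
])

```text
time: 18.75
eef_pos: [0.3632, -0.0741, 0.2725]
tcp_rot: [-0.001, 0.984, 0.177, -0.002]
force: [0.5, 0.1, 0.6]
gripper_width: 0.0003
gripper_force: 0.0
```

Call:
drive_tool([
  [0.025,0,0,0,0,0,0],
  [0.025,0,0,0,0,0,0],
  [0.025,0,0,0,0,0,0],
  [0.025,0,0,0,0,0,0],
  [0.025,0,0,0,0,0,0],
])

```text
time: 19.25
eef_pos: [0.4116, -0.0566, 0.2755]
tcp_rot: [-0.0, 0.984, 0.177, 0.0]
force: [-0.7, -0.1, 0.5]
gripper_width: 0.0006
gripper_force: 0.2
```

Call:
drive_tool([
  [0.025,0,0,0,0,0,0],
  [0.025,0,0,0,0,0,0],
  [0.025,0,0,0,0,0,0],
  [0.025,0,0,0,0,0,0],
  [0.025,0,0,0,0,0,0],
])

```text
time: 19.75
eef_pos: [0.4582, -0.0393, 0.2752]
tcp_rot: [-0.0, 0.984, 0.177, 0.0]
force: [1.2, 0.4, -0.2]
gripper_width: 0.0005
gripper_force: 0.1
```

Call:
drive_tool([
  [0.025,0,0,0,0,0,0],
  [0.025,0,0,0,0,0,0],
  [0.025,0,0,0,0,0,0],
  [0,0,0,0,0,0,0],
  [0,0,0,0,0,0,0],
])

```text
time: 20.25
eef_pos: [0.4856, -0.0291, 0.2752]
tcp_rot: [-0.0, 0.984, 0.177, -0.0]
force: [-0.4, 0.4, -0.5]
gripper_width: 0.0005
gripper_force: 0.0
```

Run:
```python
from h import *; import fk
s=state();print(s['time'],s['eef_pos'],(s['eef_pos']-fk.C)@fk.f,s['force'])
p=eyes.grab_frame('side'); print([[(np.round(d['point'],3),d['confidence']) for d in eyes.place_of(p,t)] for t in('tin','lid_edge')])
```

```text
20.25 [ 0.48558017 -0.02912374  0.27518259] -0.05579868913770421 [-0.41042331  0.44460179 -0.53099553]
[[], [(array([ 0.538, -0.017,  0.298]), 0.78)]]
```

The lid is past upright and falling. Backing off and waiting.

Call:
drive_tool([
  [-0.05,0,-0.03,0,0,0,0],
  [-0.05,0,-0.06,0,0,0,0],
  [0,0,-0.08,0,0,0,0],
  [0,0,-0.08,0,0,0,0],
  [0,0,0,0,0,0,0],
])

```text
time: 20.9
eef_pos: [0.4481, -0.0434, 0.3798]
tcp_rot: [0.001, 0.984, 0.177, 0.003]
force: [0.2, -0.1, 0.2]
gripper_width: 0.0004
gripper_force: 0.0
```

Call:
drive_tool([
  [0,0,0,0,0,0,0],
  [0,0,0,0,0,0,0],
  [0,0,0,0,0,0,0],
  [0,0,0,0,0,0,0],
  [0,0,0,0,0,0,0],
])

```text
time: 21.4
eef_pos: [0.448, -0.0431, 0.3749]
tcp_rot: [-0.0, 0.984, 0.177, -0.0]
force: [1.5, 0.5, -0.1]
gripper_width: 0.0003
gripper_force: 0.0
```

Call:
drive_tool([
  [0,0,0,0,0,0,0],
  [0,0,0,0,0,0,0],
  [0,0,0,0,0,0,0],
  [0,0,0,0,0,0,0],
  [0,0,0,0,0,0,0],
])

```text
time: 21.9
eef_pos: [0.448, -0.0431, 0.3753]
tcp_rot: [-0.0, 0.984, 0.177, 0.0]
force: [-0.3, 0.6, -0.2]
gripper_width: 0.0003
gripper_force: 0.0
```

Call:
drive_tool([
  [0,0,0,0,0,0,0],
  [0,0,0,0,0,0,0],
  [0,0,0,0,0,0,0],
  [0,0,0,0,0,0,0],
  [0,0,0,0,0,0,0],
])

```text
time: 22.4
eef_pos: [0.448, -0.0431, 0.3753]
tcp_rot: [-0.0, 0.984, 0.177, 0.0]
force: [-0.4, 0.5, 0.7]
gripper_width: 0.0005
gripper_force: 0.0
```

Call:
drive_tool([
  [0,0,0,0,0,0,0],
  [0,0,0,0,0,0,0],
  [0,0,0,0,0,0,0],
  [0,0,0,0,0,0,0],
  [0,0,0,0,0,0,0],
])

```text
time: 22.9
eef_pos: [0.448, -0.0431, 0.3753]
tcp_rot: [-0.0, 0.984, 0.177, 0.0]
force: [0.8, 0.5, -0.0]
gripper_width: 0.0005
gripper_force: 0.0
```

Run:
```python
from h import *
for c in('side','top'):
  p=eyes.grab_frame(c); cv2.imwrite(f'pics/{c}8.png',p['img'][...,::-1]); print([(t,[(np.round(d['point'],3),d['confidence']) for d in eyes.place_of(p,t)]) for t in('lid_edge','soap','beer','mug')])
print(state()['force'])
```

```text
[('lid_edge', [(array([0.621, 0.018, 0.158]), 0.62)]), ('soap', [(array([ 0.434, -0.331,  0.002]), 0.69), (array([ 0.446, -0.241, -0.001]), 0.62), (array([ 0.331, -0.343,  0.002]), 0.57)]), ('beer', [(array([0.624, 0.313, 0.004]), 0.66)]), ('mug', [(array([0.474, 0.37 , 0.   ]), 0.65)])]
[('lid_edge', [(array([0.619, 0.018, 0.158]), 0.95)]), ('soap', [(array([ 0.435, -0.337, -0.002]), 0.92), (array([ 0.329, -0.347, -0.001]), 0.75), (array([0.702, 0.048, 0.052]), 0.2)]), ('beer', [(array([0.625, 0.307, 0.001]), 0.82)]), ('mug', [(array([0.475, 0.365, 0.004]), 0.68)])]
[-0.22172764 -0.15876264 -0.68446942]
```

View pics/side8.png

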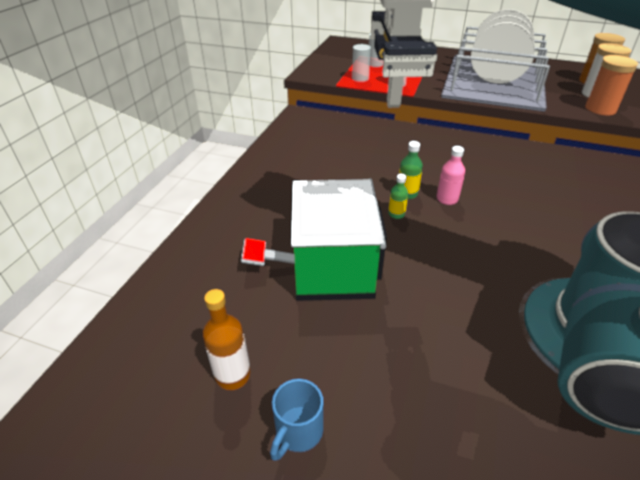

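The lid is fully shut (337,212), the pedal is up (254,252), and the soap (411,170), beer (227,340) and mug (298,415) have not moved. Handing in.

```bash
python3 -c "
from bench import arm; print(arm.job_done())"
```

```text
the job is handed in; nothing more can be done
None
```

The job is done and handed in after about 23 s on the robot's clock: I pressed the pedal to its stop so the lid stayed open, let it back up, put the red-labelled tin in the bin and pushed the lid fully shut; the soap, mug and beer stayed where they were.

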